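# Change over two bench enclosures by their sashes

### The arm

A 7-joint arm with a two-finger parallel gripper is mounted at the origin on the work surface. World frame = base frame: x ahead of the robot, y to its left, z up, the work surface at z = 0. Lengths are in m, angles in rad, forces in N, time in s.
With the tool pointing down it reaches from about 0.425 to 0.95 m from the base axis. Payload 16.7 kg.
Tool frame: the origin (TCP) lies at the very end of the fingers, on their centre line; the grasp point (between the pads) lies 19 mm behind it; z points along the fingers, y is the direction in which the jaws open and shut (so a half turn about z gives the same grasp; the last joint's range is limited). The gripper opens to 94 mm and grips with 3 to 60 N. Pads are 16 mm wide; open, the fingers measure 119 mm over their backs; the gripper's body (75 mm by 177 mm) begins 78 mm behind the grasp point.
Start: joints at [-0.149, 0.426, 0.074, 1.606, -0.034, 1.111, -0.067], TCP at [0.675, -0, 0.205] pointing down, gripper open.
Joint ranges: [-2.85, 2.85], [-0.5, 2.14], [-1.23, 1.37], [0.21, 2.46], [-1.02, 4.16], [0.16, 2.05], [-2.73, 2.73]. Speed limits (rad/s): [1.89, 1.89, 2.39, 2.39, 3.01, 3.01, 3.01].

### API

Orientations are given as a 3x3 rotation matrix whose columns are the frame's x, y, z axes.
In Python, from bench import manip gives the robot as it stands. The module is installed in compiled form; this text tells all that it offers.
- The arm moves only by the tool apply_moves, never from a script. Its argument "series" is one flat list of numbers, 6 for each row, row after row: the shift along the tool's x, y, z in units of 0.05 m (1.0 is 0.05 m), then the turn, a rotation vector about the tool's x, y, z in units of 8 degrees (1.0 is 8 degrees). A call has 1 to 10 rows; each row shifts and turns the commanded pose from where the row before left it, along the tool's axes as they then stand; what a row does not reach is not made up. A row lasts 1/10 s, in which the tool goes at most 50 mm and 8.59 degrees, less where a joint would pass 70% of its speed; a pose out of reach is approached as far as the arm can. A call with a number of a shift or a turn outside -1 to 1 is refused whole. A call with a gripper value outside its range is refused whole. "grip" is the gripper's target within -1 to 1 (fully open at 1, half-way at 0, shut at -1), set as the call begins (left out, the last holds). The fingers move at their own pace and stop on an object; the grip force is fixed at half the most. Time passes only in rows, so rows that do not move let the fingers close. It gives the time, the measured TCP pose, the force and the opening at its end, in the units of the state.
- manip.get_state(): the state, without advancing time (a new reading comes with each control period).
- manip.capture(name): name is "scene" or "side" or "wrist"; returns (picture, depth): 400x640x3 uint8, red, green, blue; 400x640 float32, m along the optical axis (not along the pixel's ray), 0 where there is no reading.
- manip.camera_model(name): a dict with "fx", "fy", "cx", "cy" (pixels), "world_from_camera" (4x4, takes a point from camera to world coordinates); the wrist camera has in their place "tool_from_camera" (4x4, takes a point from camera to tool coordinates, whose origin is the TCP and whose axes are the flange's). Camera axes: x right, y down, z forward; pixel columns grow to the right and rows downward; lengths in m; the calibration is good to about 2 mm. The wrist camera is an equidistant fisheye: a pixel r from the principal point sees the ray r / f radians off the axis. A picture is of the moment at which its call begins: read the wrist's pose just before it. camera_model takes no time and is no camera call.
- manip.sign_off(): hands the job in, once; it reports no verdict.
Trained networks look in the newest picture that a camera, given by its name, has taken for a name from the list of things; names that differ only in an ending like _2 or _b are one class to them, and where a whole thing is asked for, a point or a joint stands for the part that bears it (a point fixed in the world has none). Each returns a list of dicts, best first, with "confidence" (0 to 1); they miss things now and then, are a little off and sometimes report something else, mostly with a low value. They report only what shows in the picture. A call takes as long as a camera call.
- manip.trace(camera, label): "pixels" (400x640 bool, what is visible of it) and "extent" ([centre column, centre row, width, height] in pixels, round what is visible of it).
The state is a dict: "clock": time; "joint_positions": joint angles; "qd": joint speeds; "tau": joint torques, N m; "tool_pos": TCP position; "orientation": TCP orientation; "wrist_force": force on the tool from outside, world axes, zero at the start; "moment": the same for the moment, N m; "grip_width": opening from 0.0 (shut) to 1.0 (fully open).
Only numpy, scipy, OpenCV 4.12 (cv2) and the standard library are available. Lean on these libraries where they do the work, as an engineer would, in place of code of your own. Each camera call takes 0.05 s, during which the arm holds its last target. There are 200 camera calls.

### The job

Two clear bench enclosures stand side by side, both with their vertical sliding sash left part-way up. First pull the sash of the enclosure that holds the amber bottle (blue handle) fully down so that it is shut, then raise the sash of the other one, with the white cup (green handle), fully up so that it can air. Leave the bottle and the cup standing where they are and let go of both handles.

Things in the scene. Friction and masses are not known exactly. Their poses are not given: they have to be found in the camera images.
- blue_handle (a point): Centre of the blue level pull bar, 16 mm thick (x), 116 long (y), 16 high, on end posts 40 mm above the top edge of the bottle enclosure's sash; clear all round. x: square to the sash, into the enclosure, away from the robot; y along the bar; z up. 210 mm above the bench when fully down (shut), 320 fully up; stops at both ends. Slides only vertically, stays where left: 9 N lifts it, 3 N lowers it.
- green_handle (a point): Centre of the green pull bar of the other enclosure (with the white cup); same sizes, axes, heights and forces as the blue. Each enclosure is fixed, 280 mm wide, its clear roof 160 mm above the bench; two sash guides, 136 mm either side of the bar's centre, reach 240 mm. Either enclosure may be left or right, each turned a little.
- amber_bottle: Amber glass bottle, black cap, 60 mm across, 115 mm high, standing in the enclosure with the blue handle, on its floor 12 mm above the bench, about 130 mm behind the sash. Origin at the centre of its underside, z up.
- beaker: White open cup, 60 mm across, 65 mm high, standing in the enclosure with the green handle, on its floor 12 mm above the bench, about 130 mm behind the sash. Origin at the centre of its underside, z up.

How it is judged:
On the way, in this order (a step that is already met when the one before it is completed fails the run):
1. the sash with the blue handle is fully down (height (world z) of blue_handle below 0.222 m), for 0.2 s.
2. the sash with the green handle is fully up (height (world z) of green_handle above 0.305 m), for 0.2 s.
At the end, for the whole second after the job is handed in: The blue-handled sash is shut (within 12 mm of fully down), the green-handled sash is fully up (within 15 mm), and the bottle and the cup stand upright within 30 mm of where they stood (height (world z) of blue_handle below 0.222 m and height (world z) of green_handle above 0.305 m and distance of each of amber_bottle, beaker from where it was at the start of the episode below 0.03 m and angle between each of amber_bottle, beaker's own z axis and vertical below 0.2 rad); the robot touches nothing.
It fails at once if the bottle or the cup is knocked over (angle between any of amber_bottle, beaker's own z axis and vertical above 0.5 rad).
It also fails if it takes over 48 s, if anything falls off the work surface, if the arm or the gripper's body presses on something with over 40 N, if the wrist force passes 120 N, or if a joint passes its speed limit or range.

## Working session

There is one attempt and no reset: what is moved stays moved. The work goes in short steps, Python scripts to look and compute and a tool call to move; the robot and the scene stay as the last step left them, time stands still between calls to the robot, and variables do not carry over. Pictures are saved under pics/ and viewed, about 8 in all and at most 12, crops included, and the job is handed in when it is done.

Besides the shell and the picture viewer there is one more tool, called as a command line: name --argument value ..., lists and objects as JSON in quotes. apply_moves: Moves the arm, as the interface text tells. Shifts and turns lie within -1 to 1; 1 stands for 0.05 m of shift or 8 degrees of turn. Its arguments: {"type":"object","properties":{"series":{"type":"array","items":{"type":"number","minimum":-1,"maximum":1}},"grip":{"type":"number"}},"required":["series"]}

```bash
mkdir -p pics; cat > h.py <<'E'
import numpy as np, cv2
from bench import manip
def pts(cam,label):
    out=[]
    for d in manip.trace(cam,label)[:2]:
        out.append((d["confidence"],d["pixels"],d["extent"]))
    return out
def world(cam,depth,mask):
    m=manip.camera_model(cam); v,u=np.nonzero(mask&(depth>0)); z=depth[v,u]
    P=np.c_[(u-m["cx"])/m["fx"]*z,(v-m["cy"])/m["fy"]*z,z,np.ones(len(z))]
    return (P@np.array(m["world_from_camera"]).T)[:,:3]
E
python3 - <<'E'
from h import *
ims=[]
s=manip.get_state(); print(s["clock"],s["tool_pos"],s["orientation"],s["grip_width"])
for c in ["scene","side"]:
    im,d=manip.capture(c); ims.append(im)
    for l in ["blue_handle","green_handle","amber_bottle","beaker"]:
        for cf,m,e in pts(c,l):
            P=world(c,d,m)
            if len(P)<5: print(c,l,cf,e,"few");continue
            med=np.median(P,0); Q=P[np.linalg.norm(P-med,axis=1)<.09]
            ax=np.linalg.svd(Q[:,:2]-Q[:,:2].mean(0),full_matrices=False)[2][0]
            print(c,l,round(cf,2),np.round(e),len(P),"med",med.round(3),"min",Q.min(0).round(3),"max",Q.max(0).round(3),"ax",ax.round(3))
cv2.imwrite("pics/a.png",cv2.resize(np.vstack(ims),(750,600*125//100*800//800))[:,:,::-1] if 0 else cv2.resize(np.vstack(ims),(480,600))[:,:,::-1])
E
```

```text
0.0 [ 6.74550095e-01 -1.16176394e-05  2.04769330e-01] [[ 5.36311061e-05  9.99999159e-01 -1.29555332e-03]
 [ 9.99999997e-01 -5.37122117e-05 -6.25683569e-05]
 [-6.26378914e-05 -1.29554996e-03 -9.99999159e-01]] 1.0010598126094368
scene blue_handle 0.68 [397.  86.  38.  36.] 897 med [0.466 0.286 0.229] min [0.455 0.222 0.15 ] max [0.472 0.348 0.289] ax [0.006 1.   ]
scene green_handle 0.76 [219. 214. 118.  39.] 2054 med [ 0.589 -0.214  0.214] min [ 0.57  -0.302  0.142] max [ 0.605 -0.124  0.268] ax [-0.147 -0.989]
scene beaker 0.27 [398.  84.  41.  33.] 838 med [0.466 0.289 0.226] min [0.457 0.224 0.15 ] max [0.472 0.346 0.289] ax [-0.002  1.   ]
side blue_handle 0.68 [418. 104.  63.  42.] 1699 med [0.461 0.263 0.221] min [0.45  0.193 0.148] max [0.471 0.348 0.291] ax [-0.009 -1.   ]
side green_handle 0.94 [227. 214. 114.  31.] 2065 med [ 0.583 -0.217  0.215] min [ 0.564 -0.306  0.143] max [ 0.6   -0.128  0.269] ax [-0.149 -0.989]
```

View pics/a.png

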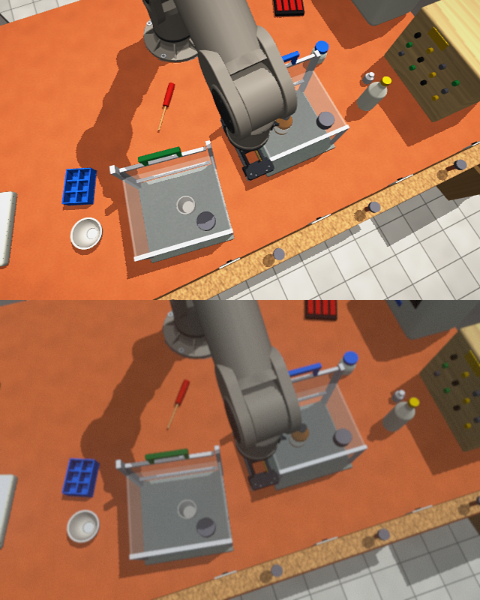

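The scene and side views agree: the green-handled enclosure with the cup is on the robot's right (bar at about (160,156) in the upper view). The blue one, with its bar at (290,57), is on the left and partly hidden by the arm. Next I'll isolate the bars by colour.

```bash
python3 - <<'E'
from h import *
for c in ["scene","side"]:
    im,d=manip.capture(c); hsv=cv2.cvtColor(im,cv2.COLOR_RGB2HSV)
    for l,h0,h1 in [("blue",105,125),("green",45,85)]:
        m=(hsv[...,0]>=h0)&(hsv[...,0]<=h1)&(hsv[...,1]>130)
        P=world(c,d,m); P=P[(P[:,2]>.2)&(P[:,2]<.34)&(P[:,0]<.8)]
        n,lab=1,None
        med=np.median(P,0); Q=P
        r=cv2.minAreaRect((Q[:,:2]*1000).astype(np.float32))
        print(c,l,len(Q),"med",med.round(3),"min",np.percentile(Q,1,0).round(3),"max",np.percentile(Q,99,0).round(3),"rect",np.round(r[0]),np.round(r[1]),round(r[2],1), "zhist",np.histogram(Q[:,2],bins=np.arange(.2,.35,.01))[0])
        if l=="blue":
            print(" y hist",np.histogram(Q[:,1],bins=np.arange(.15,.5,.02)))
    s=im[40:160,330:480] if c=="scene" else im[40:200,330:490]
    cv2.imwrite(f"pics/b_{c}.png",cv2.resize(s,None,fx=3,fy=3)[:,:,::-1])
E
```

```text
scene blue 228 med [0.467 0.254 0.284] min [ 0.456 -0.031  0.238] max [0.735 0.274 0.313] rect [568.  95.] [ 90. 417.] 41.6 zhist [  0   0   0   4  16  15   8  28 151   0   0   5   1   0]
 y hist (array([  0,   0,   0,  22,  68, 107,  25,   0,   0,   0,   0,   0,   0,
         0,   0,   0,   0]), array([0.15, 0.17, 0.19, 0.21, 0.23, 0.25, 0.27, 0.29, 0.31, 0.33, 0.35,
       0.37, 0.39, 0.41, 0.43, 0.45, 0.47, 0.49]))
scene green 541 med [ 0.588 -0.215  0.263] min [ 0.573 -0.269  0.201] max [0.72  0.741 0.266] rect [653. 239.] [1031.   17.] 81.7 zhist [  8   5  19  19  10  73 407   0   0   0   0   0   0   0]
side blue 252 med [0.461 0.225 0.286] min [0.454 0.179 0.281] max [0.467 0.273 0.29 ] rect [461. 226.] [95. 14.] 89.9 zhist [  0   0   0   0   0   0   0   2 249   1   0   0   0   0]
 y hist (array([ 0, 33, 53, 52, 53, 52,  9,  0,  0,  0,  0,  0,  0,  0,  0,  0,  0]), array([0.15, 0.17, 0.19, 0.21, 0.23, 0.25, 0.27, 0.29, 0.31, 0.33, 0.35,
       0.37, 0.39, 0.41, 0.43, 0.45, 0.47, 0.49]))
side green 95 med [ 0.583 -0.221  0.265] min [ 0.575 -0.269  0.254] max [ 0.595 -0.162  0.268] rect [ 584. -215.] [111.  13.] 82.5 zhist [ 0  0  0  1  0  2 92  0  0  0  0  0  0  0]
```

View pics/b_side.png

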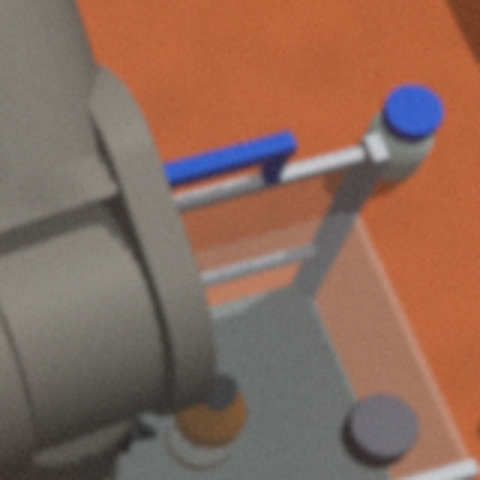

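The blue bar's free end is at about (295,140) in the crop, which is world y 0.273. That puts the bar's centre near (0.461, 0.215, 0.279) with a yaw of about 0°. The green bar is near (0.586, -0.215, 0.258) with a yaw of about -8°. Both heights fit the 210–320 mm travel. I'll lift clear, move over the blue bar with the fingers shut, and check with the wrist camera.

apply_moves --series '[0, 0, -0.8, 0, 0, 0, 0, 0, -0.8, 0, 0, 0, 0, 0, -0.8, 0, 0, 0, 0, 0, -0.8, 0, 0, 0, 0, 0, 0, 0, 0, 0]' --grip -1

```text
clock: 1.1
tool_pos: [0.6767, -0.0001, 0.3716]
orientation: [[0.0, 1.0, 0.008], [1.0, -0.0, 0.001], [0.001, 0.008, -1.0]]
wrist_force: [-1.4, 0.1, 0.6]
grip_width: 0.613
```

apply_moves --series '[0.6, -0.6, 0, 0, 0, 0, 0.6, -0.6, 0, 0, 0, 0, 0.6, -0.6, 0, 0, 0, 0, 0.6, -0.6, 0, 0, 0, 0, 0.6, -0.6, 0, 0, 0, 0, 0.6, -0.6, 0, 0, 0, 0, 0.6, -0.6, 0, 0, 0, 0, 0, 0, 0, 0, 0, 0, 0, 0, 0, 0, 0, 0]'

```text
clock: 2.0
tool_pos: [0.4645, 0.2105, 0.3655]
orientation: [[-0.002, 1.0, 0.0], [1.0, 0.002, 0.0], [0.0, 0.0, -1.0]]
wrist_force: [-0.5, -1.1, -0.7]
grip_width: 0.005
```

```bash
cat > w.py <<'E'
import sys
from h import *
def wrist(l,h0,h1,png):
    s=manip.get_state(); im,d=manip.capture("wrist"); m=manip.camera_model("wrist")
    cv2.imwrite(png,im[:,:,::-1])
    hsv=cv2.cvtColor(im,cv2.COLOR_RGB2HSV)
    M=(hsv[...,0]>=h0)&(hsv[...,0]<=h1)&(hsv[...,1]>130)&(d>0)
    v,u=np.nonzero(M); x=u-m["cx"]; y=v-m["cy"]; r=np.hypot(x,y)+1e-9; th=r/m["fx"]; z=d[v,u]
    k=np.tan(th)*z/r; C=np.c_[x*k,y*k,z,np.ones(len(z))]
    T=np.eye(4); T[:3,:3]=s["orientation"]; T[:3,3]=s["tool_pos"]
    W=(C@np.array(m["tool_from_camera"]).T@T.T)[:,:3]
    k=(W[:,2]>.19)&(W[:,2]<.34); W=W[k]; u=u[k]; v=v[k]
    print("clock",s["clock"],"tcp",np.round(s["tool_pos"],4),"F",np.round(s["wrist_force"],1),"open",round(s["grip_width"],2)); print(np.round(s["orientation"],3))
    if len(W)>5:
        top=W[W[:,2]>np.percentile(W[:,2],95)-.006]
        rc=cv2.minAreaRect((top[:,:2]*1000).astype(np.float32))
        print(len(W),"px",u.min(),u.max(),v.min(),v.max(),"top",np.median(top,0).round(4),"rect",np.round(rc[0]),np.round(rc[1]),rc[2])
E
python3 -c "
from w import *
wrist('b',105,125,'pics/c.png')"
```

```text
clock 2.0 tcp [0.4645 0.2105 0.3655] F [-0.5 -1.1 -0.7] open 0.01
[[-0.002  1.     0.   ]
 [ 1.     0.002  0.   ]
 [ 0.     0.    -1.   ]]
1635 px 308 325 128 224 top [0.4591 0.2343 0.2847] rect [459. 232.] [84. 14.] 89.60511779785156
```

View pics/c.png

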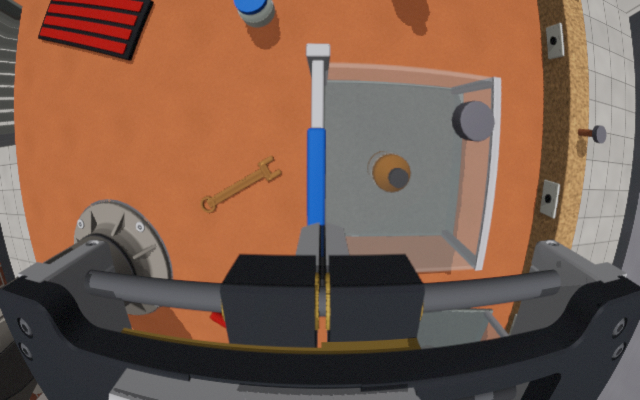

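The wrist view shows the bottle enclosure with the blue bar at columns 308–325, just under the closed fingertips. Its x is 0.459 and its top is at 0.285. I'll move 5 mm back and push down.

apply_moves --series '[0, -0.1, 0.5, 0, 0, 0, 0, 0, 0.5, 0, 0, 0, 0, 0, 0.4, 0, 0, 0, 0, 0, 0.2, 0, 0, 0, 0, 0, 0.25, 0, 0, 0, 0, 0, 0.25, 0, 0, 0, 0, 0, 0.25, 0, 0, 0, 0, 0, 0.25, 0, 0, 0, 0, 0, 0.25, 0, 0, 0, 0, 0, 0, 0, 0, 0]'

```text
clock: 3.05
tool_pos: [0.4592, 0.2098, 0.2212]
orientation: [[-0.0, 1.0, -0.002], [1.0, 0.0, -0.001], [-0.001, -0.002, -1.0]]
wrist_force: [0.0, -0.6, -0.7]
grip_width: 0.005
```

```bash
python3 -c "
from w import *
wrist('b',105,125,'pics/d.png')"
```

```text
clock 3.05 tcp [0.4592 0.2098 0.2212] F [ 0.  -0.6 -0.7] open 0.0
[[-0.     1.    -0.002]
 [ 1.     0.    -0.001]
 [-0.001 -0.002 -1.   ]]
2575 px 310 335 128 285 top [0.4591 0.2163 0.2727] rect [459. 215.] [2. 3.] 7.759732246398926
```

View pics/d.png

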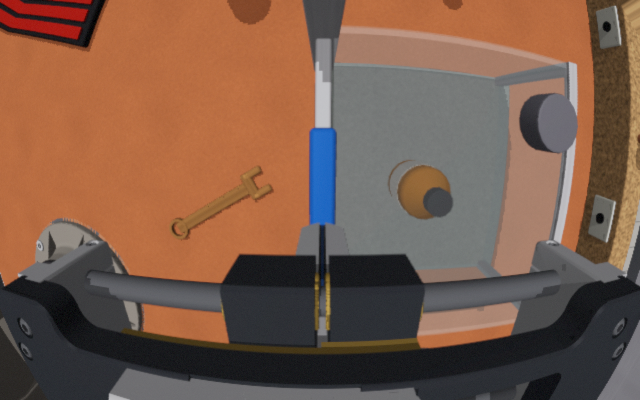

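apply_moves --series '[0, 0, 0.1, 0, 0, 0, 0, 0, 0.1, 0, 0, 0, 0, 0, 0, 0, 0, 0, 0, 0, 0, 0, 0, 0]'

```text
clock: 3.5
tool_pos: [0.4604, 0.2107, 0.2177]
orientation: [[0.0, 1.0, 0.003], [1.0, -0.0, 0.002], [0.002, 0.003, -1.0]]
wrist_force: [-24.2, -12.4, 69.0]
grip_width: 0.006
```

The wrist view shows the bar now level with the guide tops, with the fingers still on it. At the stop the tip reads 0.2177 with 69 N upward, so the bar's centre is about 0.21 and the sash is shut. I'll retreat and move over to green.

apply_moves --series '[0, 0, -0.2, 0, 0, 0, 0, 0, -0.6, 0, 0, 0, 0, 0, -0.8, 0, 0, 0, 0, 0, -0.8, 0, 0, 0, 0, 0, -0.6, 0, 0, 0, 0, 0, 0, 0, 0, 0, 0, 0, 0, 0, 0, 0]'

```text
clock: 4.2
tool_pos: [0.46, 0.2102, 0.3632]
orientation: [[-0.0, 1.0, 0.001], [1.0, 0.0, 0.001], [0.001, 0.001, -1.0]]
wrist_force: [-0.4, -0.7, 0.2]
grip_width: 0.005
```

```bash
python3 -c "
from w import *
wrist('b',105,125,'pics/e.png')"
```

```text
clock 4.2 tcp [0.46   0.2102 0.3632] F [-0.4 -0.7  0.2] open 0.01
[[-0.     1.     0.001]
 [ 1.     0.     0.001]
 [ 0.001  0.001 -1.   ]]
1336 px 314 328 128 224 top [0.4587 0.2234 0.2163] rect [459. 221.] [104.  15.] 89.6928939819336
```

apply_moves --series '[-0.4, 0.1, 0, 0, 0, 0, -0.7, 0.2, 0, 0, 0, 0, -0.7, 0.2, 0, 0, 0, 0, -0.7, 0.2, 0, 0, 0, 0, -0.7, 0.2, 0, 0, 0, 0, -0.7, 0.2, 0, 0, 0, 0, -0.7, 0.2, 0, 0, 0, 0, -0.7, 0.2, 0, 0, 0, 0, -0.7, 0.2, 0, 0, 0, 0, -0.7, 0.2, 0, 0, 0, 0]' --grip 0.6

```text
clock: 5.25
tool_pos: [0.5547, -0.1263, 0.3616]
orientation: [[-0.0, 1.0, -0.002], [1.0, 0.0, 0.0], [0.0, -0.002, -1.0]]
wrist_force: [0.1, 0.4, 0.1]
grip_width: 0.789
```

apply_moves --series '[-0.7, 0.2, 0, 0, 0, 0, -0.7, 0.3, 0, 0, 0, 0, -0.4, 0.1, 0, 0, 0, 0, 0, 0, 0, 0, 0, 0.5, 0, 0, 0, 0, 0, 0.5, 0, 0, 0, 0, 0, 0, 0, 0, 0, 0, 0, 0]'

```text
clock: 5.95
tool_pos: [0.5847, -0.2147, 0.362]
orientation: [[0.137, 0.991, -0.001], [0.991, -0.137, 0.0], [0.0, -0.002, -1.0]]
wrist_force: [-0.7, -0.5, -0.5]
grip_width: 0.798
```

```bash
python3 -c "
from w import *
wrist('g',45,85,'pics/f.png')"
```

```text
clock 5.95 tcp [ 0.5847 -0.2147  0.362 ] F [-0.7 -0.5 -0.5] open 0.8
[[ 0.137  0.991 -0.001]
 [ 0.991 -0.137  0.   ]
 [ 0.    -0.002 -1.   ]]
1840 px 313 329 138 257 top [ 0.5834 -0.2132  0.2632] rect [ 583. -217.] [114.  15.] 81.72329711914062
```

View pics/f.png

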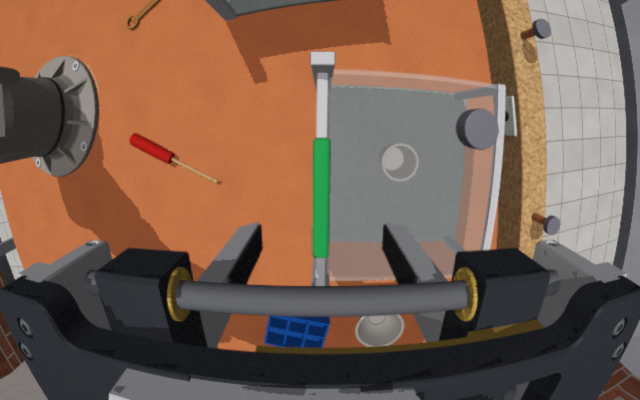

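Blue now reads 0.216 at the top (0.218 expected when shut), so that sash is closed. The wrist view shows the green bar (columns 313–329) centred between the open fingers, with the cup at (400,162). Next I'll go down, grip and lift.

apply_moves --series '[0, 0, 0.5, 0, 0, 0, 0, 0, 0.5, 0, 0, 0, 0, 0, 0.5, 0, 0, 0, 0, 0, 0.5, 0, 0, 0, 0, 0, 0.46, 0, 0, 0, 0, 0, 0, 0, 0, 0, 0, 0, 0, 0, 0, 0]'

```text
clock: 6.7
tool_pos: [0.585, -0.215, 0.2404]
orientation: [[0.138, 0.99, -0.0], [0.99, -0.138, 0.0], [-0.0, -0.0, -1.0]]
wrist_force: [0.1, -0.6, 0.9]
grip_width: 0.8
```

apply_moves --series '[0, 0, 0, 0, 0, 0, 0, 0, 0, 0, 0, 0, 0, 0, 0, 0, 0, 0, 0, 0, 0, 0, 0, 0, 0, 0, 0, 0, 0, 0, 0, 0, 0, 0, 0, 0, 0, 0, 0, 0, 0, 0]' --grip -1

```text
clock: 7.4
tool_pos: [0.5849, -0.215, 0.24]
orientation: [[0.139, 0.99, -0.0], [0.99, -0.139, 0.0], [0.0, -0.0, -1.0]]
wrist_force: [0.1, 0.5, 0.4]
grip_width: 0.242
```

apply_moves --series '[0, 0, -0.2, 0, 0, 0, 0, 0, -0.25, 0, 0, 0, 0, 0, -0.25, 0, 0, 0, 0, 0, -0.25, 0, 0, 0, 0, 0, -0.2, 0, 0, 0, 0, 0, -0.1, 0, 0, 0, 0, 0, 0, 0, 0, 0]'

```text
clock: 8.1
tool_pos: [0.5836, -0.2147, 0.3036]
orientation: [[0.14, 0.99, -0.002], [0.99, -0.14, 0.001], [0.001, -0.002, -1.0]]
wrist_force: [-11.9, 4.6, 3.2]
grip_width: 0.167
```

```bash
python3 -c "
from w import *
wrist('g',45,85,'pics/g.png')"
```

```text
clock 8.1 tcp [ 0.5836 -0.2147  0.3036] F [-11.9   4.6   3.2] open 0.17
[[ 0.14   0.99  -0.002]
 [ 0.99  -0.14   0.001]
 [ 0.001 -0.002 -1.   ]]
4201 px 307 336 146 330 top [ 0.5853 -0.1999  0.3209] rect [ 583. -218.] [115.  16.] 82.0698013305664
```

The bar's top is at about 0.322, so its centre is near 0.314. That is inside the band but not at the stop, so I'll lift a bit more and hold.

apply_moves --series '[0, 0, -0.1, 0, 0, 0, 0, 0, -0.1, 0, 0, 0, 0, 0, 0, 0, 0, 0, 0, 0, 0, 0, 0, 0, 0, 0, 0, 0, 0, 0]'

```text
clock: 8.65
tool_pos: [0.5835, -0.2146, 0.3111]
orientation: [[0.139, 0.99, -0.004], [0.99, -0.139, 0.001], [0.0, -0.004, -1.0]]
wrist_force: [-5.6, 2.0, -25.3]
grip_width: 0.17
```

apply_moves --series '[0, 0, 0, 0, 0, 0, 0, 0, 0, 0, 0, 0, 0, 0, 0, 0, 0, 0, 0, 0, 0, 0, 0, 0, 0, 0, 0, 0, 0, 0, 0, 0, 0, 0, 0, 0]' --grip 0.6

```text
clock: 9.25
tool_pos: [0.5851, -0.215, 0.3127]
orientation: [[0.139, 0.99, 0.0], [0.99, -0.139, -0.0], [-0.0, 0.0, -1.0]]
wrist_force: [-1.1, -0.1, 0.7]
grip_width: 0.641
```

apply_moves --series '[0, 0, -0.4, 0, 0, 0, 0, 0, -0.6, 0, 0, 0, 0, 0, -0.6, 0, 0, 0, 0, 0, -0.4, 0, 0, 0, 0, 0, 0, 0, 0, 0, 0, 0, 0, 0, 0, 0]'

```text
clock: 9.85
tool_pos: [0.585, -0.215, 0.4124]
orientation: [[0.139, 0.99, 0.0], [0.99, -0.139, -0.0], [-0.0, 0.0, -1.0]]
wrist_force: [-0.3, 0.1, -1.1]
grip_width: 0.802
```

```bash
python3 - <<'E'
import w
from w import *
# widen height window
src=open('w.py').read().replace(".34)",".36)"); exec(src)
wrist('g',45,85,'pics/h.png')
im,d=manip.capture("scene"); cv2.imwrite("pics/i.png",im[:,:,::-1])
hsv=cv2.cvtColor(im,cv2.COLOR_RGB2HSV)
m=(hsv[...,0]>=105)&(hsv[...,0]<=125)&(hsv[...,1]>130)
P=world("scene",d,m); P=P[(P[:,2]>.15)&(abs(P[:,0]-.46)<.03)&(abs(P[:,1]-.215)<.08)]
print("blue top",len(P),np.percentile(P[:,2],[50,95]) if len(P) else None)
E
```

```text
clock 9.85 tcp [ 0.585  -0.215   0.4124] F [-0.3  0.1 -1.1] open 0.8
[[ 0.139  0.99   0.   ]
 [ 0.99  -0.139 -0.   ]
 [-0.     0.    -1.   ]]
1948 px 312 329 139 262 top [ 0.5836 -0.2133  0.3265] rect [ 583. -218.] [114.  15.] 81.54309844970703
blue top 406 [0.2161538 0.2190743]
```

View pics/i.png

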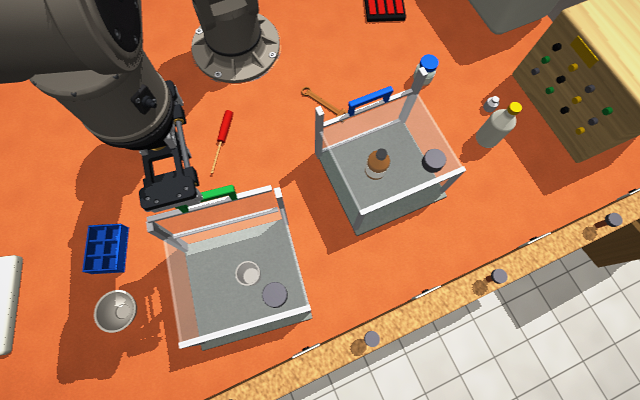

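The final scene shows the blue sash shut at (370,100) and the green sash up at (212,195). The bottle at (378,162) and the cup at (247,273) are both upright, and the gripper is clear above. I'm handing in.

```bash
python3 -c "
from bench import manip
print(manip.sign_off())"
```

```text
the job is handed in; nothing more can be done
None
```

The blue-handled sash is shut, the green-handled sash is fully up, and the job was handed in at about 10 s of the 48 s allowed; it reported no verdict.

- **Blue sash:** I pushed it down to its stop with closed fingers, which gave 69 N at the wrist (limit 120 N). The bar's top last read 0.216–0.219 m, so its centre is about 0.21 m (limit 0.222 m).
- **Green sash:** I gripped the bar, lifted it and let go. The first lift stopped about 6 mm short, so I raised it again until it met about 25 N at the top stop. The bar's top last read 0.3265 m, so its centre is about 0.319 m (needed above 0.305 m).
- **Bottle and cup:** both stood upright in the last picture, and nothing touched them. I judged their positions by eye, not by measurement; the detector missed the bottle at the start and mistook the blue handle for the cup.
- **Robot:** the gripper is clear of both handles, with the fingertips about 85 mm above the green bar and wrist force about 1 N.

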